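# Dress a worn sharpening stone with a sprung lapping block

## Robot

A 7-joint arm with a two-finger parallel gripper is mounted at the origin on the work surface. World frame = base frame: x ahead of the robot, y to its left, z up, the work surface at z = 0. Lengths are in m, angles in rad, forces in N, time in s.
With the tool pointing down it reaches from about 0.35 to 0.9 m from the base axis. Payload 7.2 kg.
Tool frame: the origin (TCP) lies midway between the tips of the shut fingers; the grasp point (between the pads) lies 19 mm behind it (r.grasp_offset is the distance from the TCP to the grasp point, in m); z points along the fingers, y is the line along which they close (so a half turn about z gives the same grasp; the last joint's range is limited). The gripper opens to 88 mm and grips with 3 to 60 N. Pads are 20 mm wide; open, the fingers measure 115 mm over their backs; the gripper's body (75 mm by 178 mm) begins 61 mm behind the grasp point.
Start: joints at [-1.303, 0.411, -0.013, 1.596, 0.006, 1.134, -0.082], TCP at [0.206, 0.59, 0.223] pointing down, gripper open.
Joint ranges: [-2.95, 2.95], [-0.29, 1.99], [-1.47, 1.44], [0.14, 2.54], [-1.03, 4.17], [0.13, 1.85], [-2.86, 2.86]. Speed limits (rad/s): [2.39, 2.39, 3.01, 3.01, 3.14, 3.14, 3.14].

## Interface

Orientations are given as a unit quaternion [w, x, y, z].
In Python, from rig import read_state, imaging, r gives the robot as it stands.
- The arm moves only by the shell command python3 -m jog 'ROWS' [OPENING] [FORCE]. ROWS is JSON, a list of rows, each a list of 4 numbers: the shift along the world's x, y, z in m, then the turn about the world's z in rad. A call has 1 to 20 rows; each row is the pose to reach, as a shift and turn from the pose commanded when the call began; what a row does not reach only later rows make up. A row lasts 1/8 s, in which the tool goes at most 62.5 mm and 10.7 degrees, less where a joint would pass 70% of its speed; a pose out of reach is approached as far as the arm can. A call with a gripper value outside its range is refused whole. OPENING is the opening, from 0 (shut) to 1 (fully open), set as the call begins (- or left out, the last holds). The fingers move at their own pace and stop on an object; FORCE is the grip in N (left out, the last holds). Time passes only in rows, so rows that repeat a pose let the fingers close. It gives the time, the measured TCP pose, the force, the opening and the grip force at its end, in the units of the state.
- read_state(): the state, without advancing time (a new reading comes with each control period).
- imaging.camera(name): name is "side" or "top" or "wrist"; returns the picture (420x560x3 uint8, blue, green, red); there is no depth.
- imaging.camera_info(name): a dict with "camera_matrix" (3x3 intrinsics, pixels), "D" ([k1, k2, p1, p2, k3] as OpenCV has them; the pictures are not rectified), "R" (3x3) and "t" (3): a world point X has camera coordinates R X + t. Camera axes: x right, y down, z forward; pixel columns grow to the right and rows downward; lengths in m; the calibration is good to about 2 mm. A picture is of the moment at which its call begins: read the wrist's pose just before it. camera_info takes no time and is no camera call; for the wrist camera it gives the pose at the moment of the call.
- r.hand_in(): hands the job in; it is judged then, once.
The state is a dict: "t": time; "q": joint angles; "joint_vel": joint speeds; "effort": joint torques, N m; "position": TCP position; "eef_rot": TCP orientation; "ft_force": force on the tool from outside, world axes, zero at the start; "ft_torque": the same for the moment, N m; "width": finger opening in m; "finger_force": force on a finger pad.
Only numpy, scipy, OpenCV 4.12 (cv2) and the standard library are available. Lean on these libraries where they do the work, as an engineer would, in place of code of your own. Each camera call takes 0.05 s, during which the arm holds its last target. There are 200 camera calls.

## Task

Dress the sharpening stone in its holder: take the sprung lapping block by its wooden handle, set it on the clamp-screw end of the stone, centred and square to it, and push it along to the other end and back to the clamp-screw end in one unbroken rub, pressing steadily with about 9 N all the way: the stone is worn low and sloping, so go by feel, never easing off or bearing down hard. Then lift the block off at that end and leave it standing flat on the middle of the rubber mat, with the knives, oil bottle and spare stone left alone.

Things in the scene. Friction and masses are not known exactly. Their poses are not given: they have to be found in the camera images.
- lapper: Lapping block, 0.5 kg, standing on the bench: steel plate 70 (x) by 64 (y) by 12 mm, above it a dark deck 60 by 84 mm (top at 32 mm), above that a wooden handle bar, 72 mm tall in all. Origin: centre of the plate's underside with the springs at rest (it moves with the handle, not the plate); z up. The rub goes along the block's x axis, its x along the stone's (either way round).
- lapper_grip (a point): Centre of the block's wooden handle bar, 59 mm above the block's origin. The bar is 22 mm wide (x), 92 mm long (y), 26 mm high; grasp from above, fingers closing along x. The plate is sprung against the handle: it does not give below about 3 N, then 2 N per mm, and bottoms after 12 mm (27 N); and it rocks up to 8 degrees on a pin along y, to lie flat on a slope.
- holder: Stone holder, dark steel, fixed to the bench, 250 (x) by 96 (y) mm, end cheeks 30 mm high. Origin: centre of its underside at bench height; z up; x runs along the stone from the clamp-screw end (-x, nearer the robot: a screw with a round knob, out to 176 mm from the origin, 20 mm up) to the plain end (+x). On it, centred, lies the grey sharpening stone, 200 (x) by 70 (y) mm.
- stroke_screw_end (a point): Point 63 mm from the holder's middle towards the clamp screw, at bench height: the stroke's beginning and end. With the block's centre over it (13 mm either way will do) the plate still lies on the stone. The stone's worn top is not reported: at its middle it is 46 to 58 mm above the bench and it slopes evenly along x, up or down, by up to 3.5 degrees. It does not give.
- stroke_plain_end (a point): Point 63 mm from the holder's middle towards the plain end, at bench height: where the stroke turns back (13 mm either way will do).
- mat: The black rubber mat, fixed on the bench, 150 mm (x) by 140 mm (y), 4 mm thick. Origin: centre of its underside.
- knife_a: A kitchen knife with a brown handle, 265 mm long, 18 mm high, lying on the bench. Leave alone. Origin: on the bench, where handle and blade meet; x to the blade's point.
- knife_b: A kitchen knife with a black handle, 285 mm long, 18 mm high, lying on the bench. Leave alone. Origin: as for the other knife.
- oil: A yellow plastic oil bottle, 48 mm across, 130 mm tall, standing. Leave alone. Origin: centre of its underside.
- spare_stone: A spare pale stone, 150 by 50 by 25 mm, lying loose on the bench. Leave alone. Origin: centre of its underside.
Not all that is in view belongs to the job. Several things have the shape of the lapper; the one meant has the colours described above.

How it is judged:
On the way, in this order (a step that is already met when the one before it is completed fails the run):
1. the block presses on the clamp-screw end of the stone with 6 to 12 N, square and centred (x of lapper in the frame of holder between -0.08 and -0.05 m and y of lapper in the frame of holder between -0.014 and 0.014 m and angle between the x axis of lapper and the x axis of holder, either way round below 0.17 rad and contact force between lapper and holder between 6 and 12 N), for 0.2 s.
2. it presses so at the stone's middle on the way out (x of lapper in the frame of holder between -0.014 and 0.014 m and y of lapper in the frame of holder between -0.014 and 0.014 m and angle between the x axis of lapper and the x axis of holder, either way round below 0.17 rad and contact force between lapper and holder between 6 and 12 N), for 0.1 s.
3. it presses so at the plain end (x of lapper in the frame of holder between 0.05 and 0.08 m and y of lapper in the frame of holder between -0.014 and 0.014 m and angle between the x axis of lapper and the x axis of holder, either way round below 0.17 rad and contact force between lapper and holder between 6 and 12 N), for 0.2 s.
4. it presses so at the middle on the way back (all of step 2), for 0.1 s.
5. it presses so at the clamp-screw end again (all of step 1), for 0.2 s.
At the end, for the whole second after the job is handed in: The block stands flat and released on the mat, its centre within 35 mm of the mat's middle along each side, at rest (x of lapper in the frame of mat between -0.035 and 0.035 m and y of lapper in the frame of mat between -0.035 and 0.035 m and height (world z) of lapper below 0.01 m and angle between lapper's own z axis and vertical below 0.1 rad and linear speed of lapper below 0.02 m/s and contact force between lapper and mat above 1 N); the robot touches nothing.
It fails at once if the block leaves the stone or eases off (below 2 N) over the middle 80 mm of the stone, less than about 15 mm above it (x of lapper in the frame of holder between -0.04 and 0.04 m and y of lapper in the frame of holder between -0.045 and 0.045 m and z of lapper in the frame of holder below 0.075 m and contact force between lapper and holder below 2 N).
It fails at once if the block bears on the stone with more than 20 N (contact force between lapper and holder above 20 N).
It fails at once if the fingers or arm touch the stone or its holder (contact force between any of the fingers, the arm and holder above 2 N).
It fails at once if a knife, the oil bottle or the spare stone is moved more than 25 mm (distance of any of knife_a, knife_b, oil, spare_stone from where it was at the start of the episode above 0.025 m).
It also fails if it takes over 72 s, if anything falls off the work surface, if the arm or the gripper's body presses on something with over 40 N, if the wrist force passes 120 N, or if a joint passes its speed limit or range.

## Working session

There is one attempt and no reset: what is moved stays moved. The work goes in short steps, Python scripts to look and compute and a shell command to move; the robot and the scene stay as the last step left them, time stands still between calls to the robot, and variables do not carry over. Pictures are saved under pics/ and viewed, at most 10 in all, crops included, and the job is handed in when it is done.

```bash
ls; mkdir -p pics; python3 - <<'E'
from rig import read_state, imaging, r
import cv2
for n in ("top","side"):
    cv2.imwrite(f"pics/{n}0.png",imaging.camera(n))
    i=imaging.camera_info(n); print(n,i)
s=read_state(); print(s)
E
```

```text
pics
top {'camera_matrix': array([[456.85024007,   0.        , 283.19507287],
       [  0.        , 456.85024007, 213.5045215 ],
       [  0.        ,   0.        ,   1.        ]]), 'D': array([-0.09063905,  0.        ,  0.        ,  0.        ,  0.        ]), 'R': array([[-0.00638028, -0.9999754 ,  0.00291275],
       [-0.99681895,  0.00612868, -0.07946334],
       [ 0.07944354, -0.00341048, -0.99683353]]), 't': array([0.06464051, 0.51808246, 1.18465581])}
side {'camera_matrix': array([[482.2429752 ,   0.        , 281.47096129],
       [  0.        , 482.2429752 , 204.90468624],
       [  0.        ,   0.        ,   1.        ]]), 'D': array([-0.17201919,  0.        ,  0.        ,  0.        ,  0.        ]), 'R': array([[ 0.99895793, -0.04426267,  0.01112982],
       [-0.01992097, -0.64226084, -0.76622723],
       [ 0.04106351,  0.76520705, -0.64247332]]), 't': array([-0.51730231,  0.09250617,  1.30817319])}
{'t': 0.1, 'q': array([-1.30321694,  0.41182399, -0.01270604,  1.59694276,  0.00560097,
        1.13431809, -0.08221783]), 'joint_vel': array([-0.00142237, -0.00265505,  0.00163595, -0.00183428,  0.0007949 ,
       -0.00235204,  0.00143179]), 'effort': array([ 2.83009504e-03, -5.89094281e+01,  6.43438864e-01, -2.91708666e+01,
       -5.38846746e-02,  1.45624566e-02,  9.11157895e-05]), 'position': array([0.20583067, 0.58965167, 0.22189787]), 'eef_rot': array([-6.90294345e-05,  1.67101439e-01,  9.85939440e-01, -7.25017012e-04]), 'ft_force': array([ 0.66128671,  0.34192952, -0.51495396]), 'ft_torque': array([ 0.03790746, -0.00901763,  0.00510823]), 'finger_force': 0.0, 'width': 0.0883232011916527}
```

View pics/top0.png

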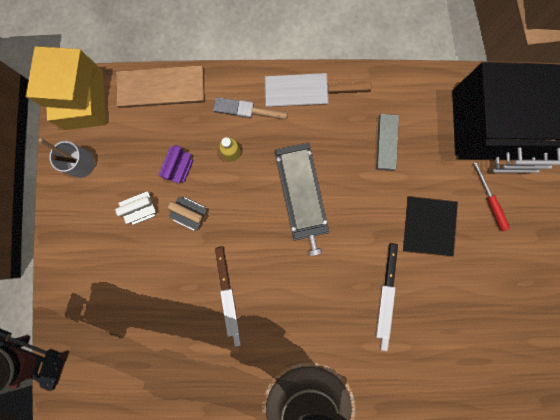

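View pics/side0.png

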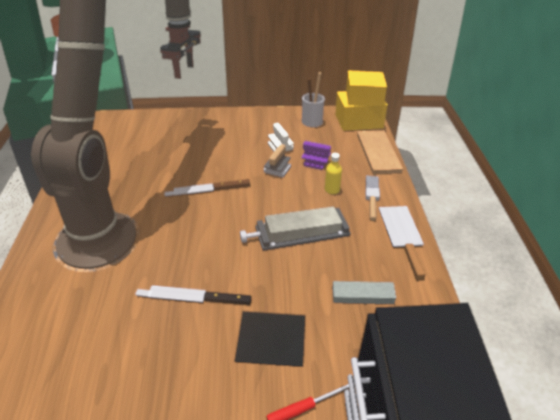

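The top view shows three shapes like the lapper: a wood-handled one at (187,213), a purple one at (177,164) and a white one at (136,208). By the description I choose the one at (187,213), with wooden bar, dark deck and steel plate. The holder is at (301,192) with its screw at (315,250), and the mat is at (431,226). The side view agrees with this.

```bash
cat > h.py <<'E'
from rig import read_state, imaging, r
import cv2, numpy as np
def ray(info,px,z):
    px=np.array(px,float).reshape(-1,1,2)
    u=cv2.undistortPoints(px,info["camera_matrix"],np.array(info["D"])).reshape(-1,2)
    R,t=np.array(info["R"]),np.array(info["t"])
    d=np.c_[u,np.ones(len(u))]@R; c=-R.T@t
    return c+d*((z-c[2])/d[:,2])[:,None]
def proj(info,X):
    R=np.array(info["R"]); return cv2.projectPoints(np.array(X,float).reshape(-1,3),cv2.Rodrigues(R)[0],np.array(info["t"]),info["camera_matrix"],np.array(info["D"]))[0].reshape(-1,2)
E
python3 - <<'E'
from h import *
im=cv2.imread("pics/top0.png"); i=imaging.camera_info("top")
hsv=cv2.cvtColor(im,cv2.COLOR_BGR2HSV)
def comp(mask,box,z,name):
    x0,y0,x1,y1=box; m=np.zeros_like(mask); m[y0:y1,x0:x1]=mask[y0:y1,x0:x1]
    cs,_=cv2.findContours(m,cv2.RETR_EXTERNAL,cv2.CHAIN_APPROX_NONE); c=max(cs,key=cv2.contourArea)
    P=ray(i,c.reshape(-1,2),z)[:,:2].astype(np.float32); (cx,cy),(w,h),a=cv2.minAreaRect(P)
    print(name,"pix",c.reshape(-1,2).mean(0).round(),"c",round(cx,4),round(cy,4),"wh",round(w,4),round(h,4),"a",round(a,1))
g=hsv[...,2]; s=hsv[...,1]
comp(((g<50)).astype(np.uint8)*255,(395,185,470,265),0.004,"mat")
comp(((s<80)).astype(np.uint8)*255,(270,135,335,240),0.03,"holder")
comp(((s<80)&(g>85)).astype(np.uint8)*255,(280,145,325,232),0.052,"stone")
comp(((s<80)).astype(np.uint8)*255,(163,190,212,235),0.032,"lapper deck+plate")
comp(((hsv[...,0]<25)&(s>80)&(g>140)).astype(np.uint8)*255,(166,198,206,228),0.072,"bar")
a=cv2.resize(im[140:240,110:235],(500,400),interpolation=cv2.INTER_CUBIC); cv2.imwrite("pics/crop1.png",a)
E
```

```text
mat pix [430. 226.] c 0.4839 -0.3344 wh 0.1362 0.1454 a 83.5
holder pix [301. 192.] c 0.5739 0.0133 wh 0.2544 0.0952 a 11.6
stone pix [296. 188.] c 0.5857 0.0172 wh 0.22 0.0932 a 11.6
lapper deck+plate pix [191. 205.] c 0.5415 0.3021 wh 0.0834 0.0246 a 63.3
bar pix [177. 213.] c 0.5207 0.3157 wh 0.0714 0.0869 a 0.8
```

View pics/crop1.png

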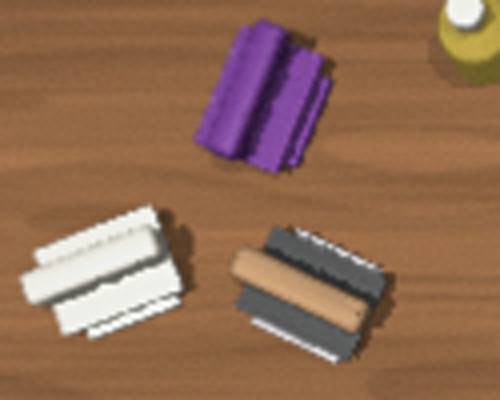

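The crop confirms the choice: tan bar, dark deck and bright plate edges, with the bar's middle at crop (302,290), which is full-image (185.5,212.5). Next I work out positions and yaws.

```bash
python3 - <<'E'
from h import *
i=imaging.camera_info("top")
f=lambda c:(110+np.array(c)/4, )
e=ray(i,[[110+240/4,140+265/4],[110+358/4,140+315/4]],0.072); print("bar",e[:,:2].round(3),e.mean(0).round(4),np.linalg.norm(e[1]-e[0]))
d=e[0]-e[1]; print("bar dir deg",np.degrees(np.arctan2(d[1],d[0])))
dk=ray(i,[[110+x/4,140+y/4] for x,y in[(280,230),(385,275),(350,360),(238,305)]],0.032); print("deck",dk.mean(0).round(4),np.linalg.norm(np.diff(dk,axis=0),axis=1))
print("knob",ray(i,[[315,252]],0.02).round(4), "oil top",ray(i,[[226,143]],.13).round(3))
im=cv2.imread("pics/top0.png"); x=cv2.resize(im[135:265,265:335],(420,780)[:2],interpolation=cv2.INTER_CUBIC)
x=cv2.resize(im[135:265,265:335],(315,585),interpolation=cv2.INTER_CUBIC); cv2.imwrite("pics/crop2.png",x)
E
```

```text
bar [[0.535 0.349]
 [0.502 0.273]] [0.5185 0.3112 0.072 ] 0.08230800651415167
bar dir deg 66.92109183063607
deck [0.5202 0.3103 0.032 ] [0.07593332 0.06001283 0.08275068]
knob [[ 0.4166 -0.0214  0.02  ]] oil top [[0.683 0.2   0.13 ]]
```

View pics/crop2.png

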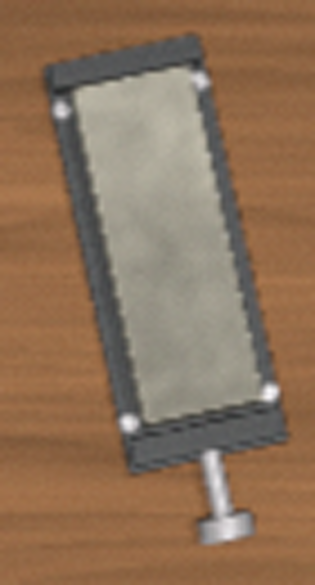

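The stone and holder are clear: corners at crop (45,65), (200,35), (290,437) and (130,472), and the knob at (225,525). Now I move above the lapper.

```bash
python3 -m jog '[[0.03,-0.03,0,-0.16],[0.06,-0.06,0,-0.33],[0.10,-0.09,0,-0.5],[0.13,-0.12,0,-0.67],[0.17,-0.15,0,-0.84],[0.20,-0.18,0,-1.0],[0.23,-0.21,0,-1.16],[0.26,-0.23,0,-1.32],[0.29,-0.26,0,-1.48],[0.313,-0.279,0,-1.64],[0.313,-0.279,0,-1.64],[0.313,-0.279,0,-1.64],[0.313,-0.279,0,-1.64]]' 1
python3 - <<'E'
from h import *
s=read_state(); i=imaging.camera_info("wrist"); im=imaging.camera("wrist"); cv2.imwrite("pics/w1.png",im)
import pickle; pickle.dump(i,open("w1.pkl","wb")); print(s["position"],s["q"],s["ft_force"])
E
```

```text
t: 1.72
position: [0.5179, 0.3124, 0.2225]
eef_rot: [-0.0, 0.834, 0.552, -0.0]
ft_force: [0.2, 1.1, -0.1]
width: 0.0875
finger_force: 0.0
[0.51786322 0.31238399 0.22246135] [-0.9513491   0.39461317  0.44571499  1.67143599 -0.18612429  1.11806741
 -0.85526362] [ 0.17520438  1.06581546 -0.0805787 ]
```

View pics/w1.png

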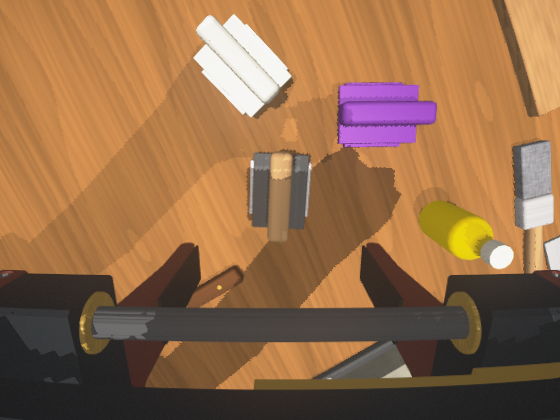

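The wrist view shows the wood-handled block from (250,153) to (310,241), with the bar running from (282,153) to (278,241). Purple and white are decoys. The bar lies nearly square between the fingers.

```bash
python3 - <<'E'
from h import *
import pickle; i=pickle.load(open("w1.pkl","rb")); R=i["R"]; print("cam",-R.T@i["t"], "axis",R[2])
e=ray(i,[[282,153],[278.5,239]],0.070); print(e.round(4),e.mean(0).round(4),np.linalg.norm(e[1]-e[0])); d=e[0]-e[1]; print(np.degrees(np.arctan2(d[1],d[0])))
k=ray(i,[[251,160],[310,160],[249,227],[304,229]],0.032);print(k.round(4),k.mean(0))
E
```

```text
cam [0.54593799 0.37741    0.38415733] axis [-0.10125875 -0.23732318 -0.9661389 ]
[[0.5387 0.3553 0.07  ]
 [0.5013 0.2762 0.07  ]] [0.52   0.3158 0.07  ] 0.0874571353240511
64.69742741946801
[[0.504  0.3589 0.032 ]
 [0.5629 0.3339 0.032 ]
 [0.4706 0.2905 0.032 ]
 [0.5275 0.2637 0.032 ]] [0.51624155 0.31174383 0.032     ]
```

```bash
python3 -m jog '[[0.001,0.001,-0.05,-0.02],[0.001,0.001,-0.10,-0.02],[0.001,0.001,-0.14,-0.02],[0.001,0.001,-0.165,-0.02],[0.001,0.001,-0.180,-0.02],[0.001,0.001,-0.180,-0.02],[0.001,0.001,-0.180,-0.02]]' 1
python3 -m jog '[[0,0,0,0],[0,0,0,0],[0,0,0,0],[0,0,0,0],[0,0,0,0],[0,0,0,0],[0,0,0,0],[0,0,0,0]]' 0 45
```

```text
t: 2.65
position: [0.5206, 0.3126, 0.0438]
eef_rot: [-0.0, 0.84, 0.542, 0.001]
ft_force: [0.3, 0.2, -0.0]
width: 0.0879
finger_force: 0.0
t: 3.65
position: [0.5195, 0.3123, 0.0426]
eef_rot: [-0.0, 0.84, 0.542, -0.0]
ft_force: [-0.3, 0.6, 1.0]
width: 0.0215
finger_force: 45.0
```

```bash
python3 -m jog '[[0,0,0.03,0],[0,0,0.07,0],[0,-0.01,0.11,0],[0,-0.04,0.135,0.1],[0,-0.08,0.135,0.2],[-0.003,-0.12,0.135,0.3],[-0.005,-0.16,0.135,0.4],[-0.006,-0.20,0.135,0.5],[-0.007,-0.24,0.135,0.58],[-0.007,-0.28,0.135,0.628],[-0.007,-0.305,0.135,0.628],[-0.007,-0.312,0.135,0.628],[-0.007,-0.312,0.135,0.628],[-0.007,-0.312,0.135,0.628],[-0.007,-0.312,0.135,0.628],[-0.007,-0.312,0.135,0.628]]'
python3 - <<'E'
from h import *
import pickle
i=imaging.camera_info("wrist"); im=imaging.camera("wrist"); t=imaging.camera("top")
pickle.dump(i,open("w2.pkl","wb")); cv2.imwrite("pics/w2.png",im); cv2.imwrite("pics/top2.png",t)
f=[read_state()["ft_force"]]
s=read_state(); print(s["position"],s["ft_force"],s["ft_torque"])
c=cv2.resize(t[120:270,240:360],(440,550),interpolation=cv2.INTER_CUBIC)
w=cv2.resize(im,(360,270)); o=np.zeros((550,800,3),np.uint8); o[:,:440]=c; o[:270,440:]=w; cv2.imwrite("pics/v2.png",o)
E
```

```text
t: 5.65
position: [0.513, 0.0008, 0.1776]
eef_rot: [-0.0, 0.631, 0.775, 0.0]
ft_force: [0.2, 0.5, -3.9]
width: 0.0216
finger_force: 45.0
[5.12967232e-01 4.28259250e-04 1.77644638e-01] [-0.17452448  0.25957237 -4.77978963] [-0.07042715  0.07778026 -0.062706  ]
```

View pics/w2.png

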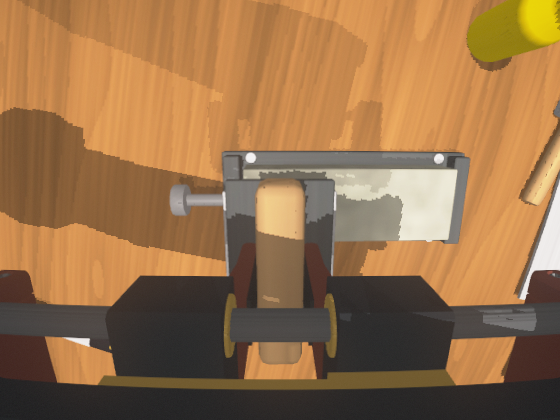

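The block hangs level over the screw end. The holder's back edge runs (223,153)–(467,154), its plain-end cheek runs (467,156)–(459,243), the knob is at (180,200), and the stone's right-hand edges are at rows 169 and 241.

```bash
python3 - <<'E'
from h import *
import pickle; i=pickle.load(open("w2.pkl","rb"))
g=lambda p,z:ray(i,p,z)[:,:2]
e=g([[223,153],[467,154],[459,243]],.03); print("cheek corners",e.round(4),np.linalg.norm(np.diff(e,axis=0),axis=1)); d=e[1]-e[0]; print("yaw",np.degrees(np.arctan2(d[1],d[0])))
a=np.radians(11.6); X=np.array([np.cos(a),np.sin(a)]); Y=np.array([-X[1],X[0]])
print("centre from back corners",(e[0]+e[1])/2-.048*Y, "from diag",(e[0]+e[2])/2)
k=g([[180,200]],.02)[0]; print("knob",k)
st=g([[420,169],[420,241]],.052); print("stone edges",st,np.linalg.norm(st[1]-st[0]))
c=np.array([.5739,.0133]); print("in holder frame of top estimate: knob",(k-c)@X,(k-c)@Y,"stone",(st-c)@Y)
b=g([[281,180],[281,362]],.2085); print("bar",b,b.mean(0),np.linalg.norm(b[1]-b[0]))
dk=g([[226,181],[333,181]],.1695); print("deck back",dk,np.degrees(np.arctan2(*(dk[1]-dk[0])[::-1])),(dk.mean(0)-.042*Y))
E
```

```text
cheek corners [[ 0.4511  0.0368]
 [ 0.6821  0.085 ]
 [ 0.7054 -0.0039]] [0.23595326 0.0918486 ]
yaw 11.770235003605247
centre from back corners [0.57623603 0.01386485] from diag [0.57826413 0.01647024]
knob [ 0.41386706 -0.01969203]
stone edges [[ 0.63024727  0.06152836]
 [ 0.65172191 -0.00430639]] 0.06924864104031324
in holder frame of top estimate: knob -0.1633982734223656 -0.00013908332184893956 stone [ 0.03591312 -0.03289505]
bar [[ 0.50383153  0.04993012]
 [ 0.52192457 -0.03723741]] [0.51287805 0.00634636] 0.08902547983930406
deck back [[0.47669511 0.03754835]
 [0.53242641 0.04904918]] 11.660002512674241 [0.51300603 0.00215661]
```

```bash
cat > ft.py <<'E'
from h import *
F=[];T=[]
for _ in range(8): imaging.camera("top"); s=read_state(); F.append(s["ft_force"]); T.append(s["ft_torque"])
print("p",s["position"].round(4),"F",np.mean(F,0).round(2),"sd",np.std(F,0).round(2),"T",np.mean(T,0).round(3),"t",s["t"])
X=np.array([np.cos(.204),np.sin(.204)]); d=s["position"][:2]-[.575,.0142]; print("holder x,y",(d@X).round(4),(d@[-X[1],X[0]]).round(4))
E
python3 -m jog '[[0,0.001,-0.03,0],[0,0.001,-0.05,0],[0,0.001,-0.064,0],[0,0.001,-0.067,0],[0,0.001,-0.067,0],[0,0.001,-0.067,0],[0,0.001,-0.067,0]]'; python3 ft.py
```

```text
t: 6.62
position: [0.5133, 0.0011, 0.1112]
eef_rot: [0.0, 0.632, 0.775, 0.0]
ft_force: [-0.8, 0.0, -4.9]
width: 0.0214
finger_force: 45.0
p [0.513  0.0011 0.1107] F [-0.05 -0.05 -4.96] sd [0.37 0.47 0.55] T [-0.055  0.042  0.005] t 7.025
holder x,y -0.0634 -0.0002
```

```bash
python3 -m jog '[[0,0,-0.001,0],[0,0,-0.002,0],[0,0,-0.003,0],[0,0,-0.004,0],[0,0,-0.005,0],[0,0,-0.005,0]]'
```

```text
t: 7.78
position: [0.5129, 0.0011, 0.1056]
eef_rot: [-0.0, 0.632, 0.775, -0.0]
ft_force: [-0.1, 0.1, -4.3]
width: 0.0219
finger_force: 45.0
```

```bash
python3 -m jog '[[0,0,-0.001,0],[0,0,-0.002,0],[0,0,-0.003,0],[0,0,-0.004,0],[0,0,-0.004,0]]'
```

```text
t: 8.4
position: [0.5129, 0.0011, 0.1015]
eef_rot: [-0.0, 0.632, 0.775, -0.0]
ft_force: [0.5, 0.8, -5.0]
width: 0.0219
finger_force: 45.0
```

```bash
python3 -m jog '[[0,0,-0.001,0],[0,0,-0.002,0],[0,0,-0.003,0],[0,0,-0.004,0],[0,0,-0.004,0]]'
```

```text
t: 9.02
position: [0.5129, 0.0011, 0.0976]
eef_rot: [-0.0, 0.632, 0.775, -0.0]
ft_force: [0.4, -0.5, -4.9]
width: 0.0215
finger_force: 45.0
```

```bash
python3 -m jog '[[0,0,-0.001,0],[0,0,-0.002,0],[0,0,-0.003,0],[0,0,-0.004,0],[0,0,-0.004,0]]'
```

```text
t: 9.65
position: [0.5129, 0.0011, 0.0936]
eef_rot: [-0.0, 0.632, 0.775, -0.0]
ft_force: [0.3, 0.6, -4.3]
width: 0.0219
finger_force: 45.0
```

```bash
python3 -m jog '[[0,0,-0.001,0],[0,0,-0.002,0],[0,0,-0.003,0],[0,0,-0.004,0],[0,0,-0.004,0]]'
```

```text
t: 10.28
position: [0.5132, 0.0011, 0.09]
eef_rot: [0.0, 0.632, 0.775, 0.0]
ft_force: [-2.8, 0.7, 6.2]
width: 0.0217
finger_force: 45.0
```

```bash
python3 ft.py
```

```text
p [0.5132 0.0011 0.0901] F [-2.48  0.33  5.92] sd [0.4  0.45 0.21] T [-0.062  0.737  0.005] t 10.675
holder x,y -0.0632 -0.0003
```

```bash
python3 -m jog '[[0,0,0.001,0],[0,0,0.001,0],[0,0,0.001,0]]'; python3 ft.py
```

```text
t: 11.05
position: [0.5131, 0.0011, 0.0908]
eef_rot: [0.0, 0.632, 0.775, 0.0]
ft_force: [-1.2, 0.2, 4.5]
width: 0.0219
finger_force: 45.0
p [0.5132 0.0011 0.0907] F [-1.46  0.31  4.65] sd [0.57 0.49 0.47] T [-0.031  0.468  0.014] t 11.45
holder x,y -0.0632 -0.0003
```

```bash
python3 -m jog '[[0.003,0.0006,0,0],[0.006,0.0012,0,0],[0.009,0.0018,0,0],[0.012,0.0025,0,0],[0.015,0.0031,0,0],[0.018,0.0037,0,0],[0.018,0.0037,0,0]]'; python3 ft.py
```

```text
t: 12.32
position: [0.5301, 0.0045, 0.0903]
eef_rot: [-0.001, 0.632, 0.775, -0.001]
ft_force: [-3.7, 0.2, 4.9]
width: 0.0219
finger_force: 45.0
p [0.5308 0.0047 0.0906] F [-4.11 -1.18  4.45] sd [0.63 0.48 0.35] T [-0.369  1.115  0.008] t 12.725
holder x,y -0.0452 -0.0003
```

```bash
python3 -m jog '[[0.003,0.0006,0.0001,0],[0.006,0.0012,0.0002,0],[0.009,0.0019,0.0003,0],[0.012,0.0025,0.0003,0],[0.015,0.0031,0.0003,0],[0.018,0.0037,0.0003,0],[0.018,0.0037,0.0003,0]]'; python3 ft.py
```

```text
t: 13.6
position: [0.5496, 0.0086, 0.091]
eef_rot: [0.0, 0.632, 0.775, 0.0]
ft_force: [-2.6, -0.3, 2.0]
width: 0.0218
finger_force: 45.0
p [0.5495 0.0086 0.0912] F [-0.15 -0.12  1.82] sd [0.57 0.34 0.52] T [-0.064  0.186 -0.   ] t 14.0
holder x,y -0.0261 -0.0003
```

```bash
python3 -m jog '[[0.002,0.0004,-0.0005,0],[0.004,0.0008,-0.0008,0],[0.006,0.0012,-0.0009,0],[0.009,0.0019,-0.001,0],[0.012,0.0025,-0.0011,0],[0.015,0.0031,-0.0012,0],[0.018,0.0037,-0.0013,0],[0.018,0.0037,-0.0013,0]]'; python3 ft.py
```

```text
t: 15.0
position: [0.5676, 0.0123, 0.0897]
eef_rot: [0.0, 0.632, 0.775, 0.0]
ft_force: [-2.5, -0.5, 4.7]
width: 0.0216
finger_force: 45.0
p [0.5675 0.0123 0.0899] F [-1.02  0.15  3.42] sd [0.62 0.48 0.45] T [-0.13   0.351  0.01 ] t 15.4
holder x,y -0.0077 -0.0003
```

```bash
python3 -m jog '[[0.003,0.0006,-0.0001,0],[0.006,0.0012,-0.0002,0],[0.009,0.0019,-0.0003,0],[0.012,0.0025,-0.0004,0],[0.015,0.0031,-0.0005,0],[0.018,0.0037,-0.0006,0],[0.021,0.0043,-0.0007,0],[0.024,0.005,-0.0008,0],[0.024,0.005,-0.0008,0]]'; python3 ft.py
```

```text
t: 16.52
position: [0.5916, 0.0173, 0.0889]
eef_rot: [0.0, 0.632, 0.775, 0.0]
ft_force: [-1.8, -0.5, 3.8]
width: 0.0216
finger_force: 45.0
p [0.5915 0.0173 0.0891] F [-0.99 -0.05  3.23] sd [0.65 0.48 0.41] T [-0.169  0.371  0.009] t 16.925
holder x,y 0.0168 -0.0003
```

```bash
python3 -m jog '[[0.003,0.0006,-0.0001,0],[0.006,0.0012,-0.0003,0],[0.009,0.0019,-0.0004,0],[0.012,0.0025,-0.0005,0],[0.015,0.0031,-0.0006,0],[0.018,0.0037,-0.0007,0],[0.021,0.0043,-0.0008,0],[0.024,0.005,-0.0009,0],[0.024,0.005,-0.0009,0]]'; python3 ft.py
```

```text
t: 18.05
position: [0.6155, 0.0223, 0.088]
eef_rot: [0.0, 0.632, 0.775, 0.0]
ft_force: [-2.2, 0.3, 3.2]
width: 0.0216
finger_force: 45.0
p [0.6155 0.0223 0.0882] F [-1.25 -0.47  3.31] sd [0.88 0.57 0.56] T [-0.168  0.411  0.029] t 18.45
holder x,y 0.0413 -0.0003
```

```bash
python3 -m jog '[[0.003,0.0006,-0.0001,0],[0.006,0.0012,-0.0003,0],[0.009,0.0019,-0.0004,0],[0.012,0.0025,-0.0005,0],[0.015,0.0031,-0.0006,0],[0.018,0.0037,-0.0007,0],[0.021,0.0043,-0.0008,0],[0.0235,0.0048,-0.0009,0],[0.0235,0.0048,-0.0009,0]]'; python3 ft.py
```

```text
t: 19.58
position: [0.6389, 0.0271, 0.0871]
eef_rot: [0.0, 0.632, 0.775, 0.0]
ft_force: [-2.4, -0.3, 3.8]
width: 0.0217
finger_force: 45.0
p [0.6389 0.0271 0.0873] F [-1.64 -0.35  4.08] sd [0.44 0.65 0.43] T [-0.175  0.524 -0.001] t 19.975
holder x,y 0.0652 -0.0003
```

```bash
python3 -m jog '[[-0.003,-0.0006,0.0001,0],[-0.006,-0.0012,0.0002,0],[-0.009,-0.0019,0.0003,0],[-0.012,-0.0025,0.0004,0],[-0.015,-0.0031,0.0005,0],[-0.018,-0.0037,0.0006,0],[-0.021,-0.0043,0.0007,0],[-0.0235,-0.0048,0.0008,0],[-0.0235,-0.0048,0.0008,0]]'; python3 ft.py
```

```text
t: 21.1
position: [0.6145, 0.0221, 0.0878]
eef_rot: [-0.0, 0.632, 0.775, -0.0]
ft_force: [3.1, 0.7, 4.0]
width: 0.022
finger_force: 45.0
p [0.6146 0.0221 0.0877] F [2.7  0.34 4.47] sd [0.49 0.41 0.47] T [ 0.021 -0.558 -0.009] t 21.5
holder x,y 0.0404 -0.0003
```

```bash
python3 -m jog '[[-0.003,-0.0006,0.0002,0],[-0.006,-0.0012,0.0004,0],[-0.009,-0.0019,0.0006,0],[-0.012,-0.0025,0.0007,0],[-0.015,-0.0031,0.0008,0],[-0.018,-0.0037,0.0009,0],[-0.021,-0.0043,0.0010,0],[-0.024,-0.005,0.0011,0],[-0.024,-0.005,0.0011,0]]'; python3 ft.py
```

```text
t: 22.62
position: [0.5903, 0.0171, 0.0889]
eef_rot: [-0.0, 0.632, 0.775, -0.0]
ft_force: [2.1, -0.0, 2.9]
width: 0.0219
finger_force: 45.0
p [0.5904 0.0171 0.0887] F [1.34 0.31 3.64] sd [0.64 0.68 0.41] T [ 0.005 -0.319 -0.008] t 23.025
holder x,y 0.0157 -0.0003
```

Now to the middle, pausing at x≈0.

```bash
python3 -m jog '[[-0.003,-0.0006,0.0001,0],[-0.006,-0.0012,0.0002,0],[-0.009,-0.0019,0.0003,0],[-0.012,-0.0025,0.0004,0],[-0.015,-0.0031,0.0005,0],[-0.017,-0.0035,0.0006,0],[-0.017,-0.0035,0.0006,0]]'; python3 ft.py
```

```text
t: 23.9
position: [0.5736, 0.0136, 0.0895]
eef_rot: [-0.0, 0.632, 0.775, -0.0]
ft_force: [3.7, -0.2, 3.1]
width: 0.0217
finger_force: 45.0
p [0.5736 0.0136 0.0894] F [2.4  0.57 3.32] sd [0.53 0.42 0.38] T [ 0.023 -0.508 -0.012] t 24.3
holder x,y -0.0014 -0.0003
```

```bash
python3 -m jog '[[-0.003,-0.0006,0.0001,0],[-0.006,-0.0012,0.0002,0],[-0.009,-0.0019,0.0003,0],[-0.012,-0.0025,0.0004,0],[-0.015,-0.0031,0.0005,0],[-0.018,-0.0037,0.0006,0],[-0.021,-0.0043,0.0006,0],[-0.024,-0.005,0.0007,0],[-0.024,-0.005,0.0007,0]]'; python3 ft.py
```

```text
t: 25.42
position: [0.5494, 0.0086, 0.0902]
eef_rot: [-0.0, 0.632, 0.775, -0.0]
ft_force: [3.0, -0.2, 2.9]
width: 0.0216
finger_force: 45.0
p [0.5495 0.0086 0.09  ] F [1.81 0.29 3.39] sd [0.55 0.42 0.82] T [-0.023 -0.326 -0.004] t 25.825
holder x,y -0.0261 -0.0003
```

```bash
python3 -m jog '[[-0.003,-0.0006,0.0001,0],[-0.006,-0.0012,0.0002,0],[-0.009,-0.0019,0.0003,0],[-0.012,-0.0025,0.0004,0],[-0.015,-0.0031,0.0005,0],[-0.018,-0.0037,0.0006,0],[-0.021,-0.0043,0.0006,0],[-0.024,-0.005,0.0007,0],[-0.027,-0.0056,0.0008,0],[-0.030,-0.0062,0.0009,0],[-0.033,-0.0068,0.001,0],[-0.036,-0.0074,0.001,0],[-0.036,-0.0074,0.001,0]]'; python3 ft.py
```

```text
t: 27.45
position: [0.5134, 0.0012, 0.0912]
eef_rot: [-0.0, 0.632, 0.775, -0.0]
ft_force: [2.5, 0.9, 2.8]
width: 0.0218
finger_force: 45.0
p [0.5134 0.0012 0.091 ] F [1.4  0.33 3.19] sd [0.83 0.41 0.46] T [-0.073 -0.301 -0.009] t 27.85
holder x,y -0.0629 -0.0002
```

```bash
python3 -m jog '[[0,0,0.01,0],[0,0,0.03,0],[0,0,0.06,0],[0,0,0.09,0],[-0.003,-0.03,0.10,0],[-0.006,-0.07,0.10,0],[-0.009,-0.11,0.10,0],[-0.013,-0.15,0.10,0],[-0.016,-0.19,0.10,0],[-0.020,-0.23,0.10,0],[-0.023,-0.27,0.10,0],[-0.026,-0.305,0.10,0],[-0.029,-0.33,0.10,0],[-0.029,-0.335,0.08,0],[-0.029,-0.335,0.06,0],[-0.029,-0.335,0.06,0],[-0.029,-0.335,0.06,0],[-0.029,-0.335,0.06,0]]'
python3 - <<'E'
from h import *
import pickle
i=imaging.camera_info("wrist"); im=imaging.camera("wrist"); cv2.imwrite("pics/w3.png",im); print(read_state()["position"])
E
```

```text
t: 30.1
position: [0.4854, -0.3335, 0.1519]
eef_rot: [0.0, 0.632, 0.775, 0.0]
ft_force: [0.3, -0.0, -5.0]
width: 0.0216
finger_force: 45.0
[ 0.48537369 -0.33357487  0.15192198]
```

View pics/w3.png

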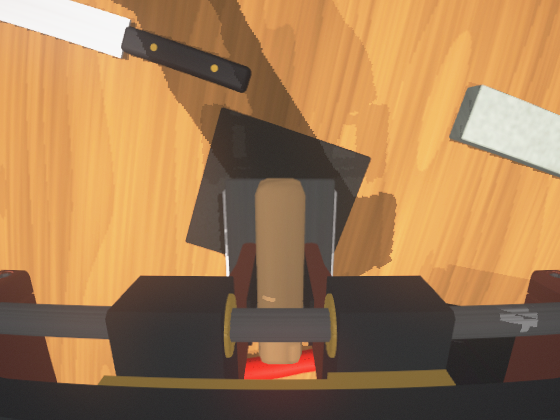

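The block is over the mat, whose corners show at (222,108), (370,157) and (187,242). The knife and spare stone are clear. I check the mat's centre before lowering.

```bash
python3 - <<'E'
from h import *
i=imaging.camera_info("wrist"); e=ray(i,[[222,108],[370,157],[187,242]],.004); print(e.round(3),(e[1]+e[2])/2,np.linalg.norm(e[1]-e[0]),np.linalg.norm(e[2]-e[0]))
E
python3 -m jog '[[0,0,-0.03,0],[0,0,-0.06,0],[0,0,-0.08,0],[0,0,-0.09,0],[0,0,-0.097,0],[0,0,-0.101,0],[0,0,-0.104,0],[0,0,-0.105,0],[0,0,-0.105,0],[0,0,-0.105,0]]'
```

```text
[[ 0.416 -0.257  0.004]
 [ 0.562 -0.273  0.004]
 [ 0.402 -0.394  0.004]] [ 0.48161759 -0.33321143  0.004     ] 0.14655496091376152 0.1373071597587869
t: 31.4
position: [0.4852, -0.3338, 0.0467]
eef_rot: [0.0, 0.632, 0.775, 0.0]
ft_force: [-0.6, 0.8, -0.2]
width: 0.022
finger_force: 45.0
```

```bash
python3 -m jog '[[0,0,0,0],[0,0,0,0],[0,0,0,0],[0,0,0,0],[0,0,0,0],[0,0,0,0]]' 0.7
python3 -m jog '[[0,0,0.01,0],[0,0,0.03,0],[0,0,0.07,0],[0,0,0.12,0],[0,0,0.16,0],[0,0,0.16,0],[0,0,0.16,0],[0,0,0.16,0]]'
python3 - <<'E'
from h import *
im=imaging.camera("wrist"); cv2.imwrite("pics/w4.png",im); print(read_state()["ft_force"])
E
```

```text
t: 32.15
position: [0.4849, -0.3337, 0.0462]
eef_rot: [-0.0, 0.632, 0.775, 0.0]
ft_force: [0.4, -0.4, -0.6]
width: 0.0611
finger_force: 0.0
t: 33.15
position: [0.4844, -0.3331, 0.205]
eef_rot: [-0.001, 0.632, 0.775, -0.0]
ft_force: [0.5, -0.1, -0.4]
width: 0.0616
finger_force: 0.0
[ 0.8564862   0.11531774 -0.27390634]
```

View pics/w4.png

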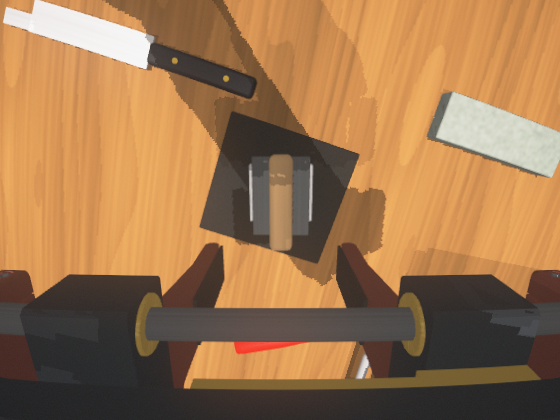

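The block stands flat at the mat's middle, around (281,197), and the fingers are clear of it.

```bash
python3 -c "
from rig import r
print(r.hand_in())"
```

```text
the job is handed in; nothing more can be done
None
```

The stone is dressed: one rub out and back, with the block's press on the stone measuring 7–11 N at every stop. The block now stands released on the middle of the mat, and I've handed the job in; no verdict was returned.

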